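Load a sample slug and show it to the inspection camera

ROBOT

A 6-joint arm with a two-finger parallel gripper is mounted at the origin on the work surface. World frame = base frame: x ahead of the robot, y to its left, z up, the work surface at z = 0. Lengths are in m, angles in degrees, forces in N, time in s.
With the tool pointing down it reaches from about 0.4 to 0.825 m from the base axis. Payload 7 kg.
Tool frame: the origin (TCP) lies between the finger pads; the fingertips stand 22 mm ahead of it and the grasp point (between the pads) lies 3 mm ahead of it; z points along the fingers, y is the line along which they close (so a half turn about z gives the same grasp; the last joint's range is limited). The gripper opens to 88 mm and grips with 3 to 60 N. Pads are 19 mm wide; open, the fingers measure 130 mm over their backs; the gripper's body (78 mm by 193 mm) begins 47 mm behind the grasp point.
Start: joints at [-54.769, 20.546, 0.682, 0, -70.136, -16.507], TCP at [0.217, -0.639, 0.249] pointing down, gripper open.
Joint ranges: [-176.03, 176.03], [-82.01, 121.73], [-58.28, 71.71], [-173.87, 95.51], [-174.79, -0.11], [-173.66, 173.66]. Speed limits (degrees/s): [136.94, 136.94, 172.46, 180, 180, 180].

INTERFACE

Orientations are given as [roll, pitch, yaw] about the fixed x, y, z axes, in that order (R = Rz(yaw) Ry(pitch) Rx(roll)).
In Python, from plant import r, vision gives the robot as it stands.
- The arm moves only by the shell command python3 -m pendant 'ROWS' [FORCE]. ROWS is JSON, a list that holds one entry, the list of rows, each a list of 7 numbers: the shift along the tool's x, y, z scaled (see below), then the turn, a rotation vector about the tool's x, y, z scaled (see below), then the opening, from -1 (shut) to 1 (fully open). In form: [[[x, y, z, wx, wy, wz, fingers], ...]]. A call has exactly 8 rows; each row shifts and turns the commanded pose from where the row before left it, along the tool's axes as they then stand; what a row does not reach is not made up. The controller multiplies each number of a shift by 20 mm and each number of a turn by 4 degrees. A row lasts 1/10 s, in which the tool goes at most 50 mm and 8.59 degrees, less where a joint would pass 70% of its speed; a pose out of reach is approached as far as the arm can. A call with a number of a shift or a turn outside -1 to 1 is refused whole. A call with a gripper value outside its range is refused whole. The fingers move at their own pace and stop on an object; FORCE is the grip in N (left out, the last holds). Time passes only in rows, so rows that do not move let the fingers close, or fill a call up. It gives the time, the measured TCP pose, the force, the opening and the grip force at its end, in the units of the state.
- r.get_state(): the state, without advancing time (a new reading comes with each control period).
- vision.capture(name): name is "side" or "top" or "wrist"; returns a dict with "frame" (384x512x3 uint8, blue, green, red), "depth" (384x512 float32, m along the optical axis (not along the pixel's ray), 0 where there is no reading), "camera_matrix" (3x3 intrinsics, pixels), "extrinsics" (4x4, takes a point from world to camera coordinates); the wrist camera has in their place "hand_eye" (4x4, takes a point from camera to tool coordinates, whose origin is the TCP and whose axes are the flange's). Camera axes: x right, y up, looking along -z (the intrinsics and any distortion apply to the point x, -y, -z); pixel columns grow to the right and rows downward; lengths in m; the calibration is good to about 2 mm. A picture is of the moment at which its call begins: read the wrist's pose just before it.
- r.close_job(): hands the job in; it is judged then, once.
The state is a dict: "time_s": time; "joints": joint angles; "qd": joint speeds; "joint_torque": joint torques, N m; "tcp_pos": TCP position; "eef_rot": TCP orientation; "contact_force": force on the tool from outside, world axes, zero at the start; "moment": the same for the moment, N m; "gripper_width": finger opening in m; "gripper_force": force on a finger pad.
Only numpy, scipy, OpenCV 4.12 (cv2) and the standard library are available. Lean on these libraries where they do the work, as an engineer would, in place of code of your own. Each camera call takes 0.05 s, during which the arm holds its last target. There are 200 camera calls.

TASK

Take the square steel slug off the wooden sample plate, put it into the square recess of the aluminium carrier and, with the carrier still lying in its nest, press down on the slug with the fingers until it is fully home with its top flush. Then lift the carrier out by its upright tab and present it in the air to the inspection camera: level, the window in its side facing the lens squarely, the window centred in front of the lens at lens height and 100 mm away from it; finish while holding it there, still, with the slug still seated. Leave the other samples and the things lying about where they are, and do not bump the camera.

Things in the scene. Friction and masses are not known exactly. Their poses are not given: they have to be found in the camera images.
- slug: The square steel slug: 24 x 24 mm, 30 mm tall, standing upright, lower edge chamfered, about 130 g. Origin at the centre of its underside, z up its axis. It stands on the sample plate (top 5 mm above the table); which of the three places it has varies.
- carrier: Loose aluminium carrier: block 44 mm (x) x 96 mm (y) x 36 mm (z), about 330 g, with a recess in its top and an upright tab; origin at the centre of its underside, z up. It lies in the black nest with about 3 mm play all round, its underside 5 mm above the table. The slug is best lowered with the fingers closing along the carrier's x: so they clear the tab.
- recess (a point): Centre of the mouth of the carrier's square recess (27 x 27 mm, 30 mm deep, 6 mm floor below), level with the block's top, at (0, 22, 36) mm in the carrier; axes as the carrier's. A slug fully home has its top flush with this mouth.
- tab (a point): Centre of the top of the carrier's upright tab, at (0, -28, 66) mm in the carrier. The tab is 30 mm in x, 12 mm thick in y and rises 30 mm above the block's top; grip it across y. Axes as the carrier's.
- window (a point): Centre of the window, a 14 mm wide, 16 mm high opening into the recess, in the outer face of the carrier's -x side, at (-22, 22, 20) mm in the carrier; the window looks along the carrier's -x. Axes as the carrier's.
- lens (a point): Centre of the inspection camera's front glass. The camera looks level along this point's -x; z up. The camera body is 60 x 50 x 50 mm with a 42 mm wide barrel 32 mm long in front, on a steel post and grey block; fixed; its place, turn and height (lens 200 to 240 mm above the table) vary.
- camera: The fixed inspection camera with post and block (75 mm square); origin on the post's axis, 62 mm behind the lens glass and 240 mm below it, axes as the lens's.
- nest: The fixed black nest, 60 (x) x 112 (y) mm, rim 14 mm and inner floor 5 mm above the table; origin at the centre of its underside on the table; same axes as the carrier at the start (to 0.02 rad).
- round_slug: Other sample: round steel slug, 26 mm diameter, 30 mm tall, on the sample plate. Origin under its centre. Leave it.
- oblong_slug: Other sample: oblong steel slug 40 x 24 mm, 30 mm tall, on the sample plate. Origin under its centre. Leave it.
- caliper: Loose caliper lying on the table, 200 mm long, 12 mm high; origin under its centre. Leave it.
- jar: Loose clear jar with black cap, 56 mm diameter, 75 mm tall; origin under its centre. Leave it.
- ring_gauge: Loose dark steel ring gauge, 60 mm diameter, 20 mm high, lying flat; origin under its centre. Leave it.
- brush: Loose hand brush lying beyond the sample plate. Leave it.
There are look-alikes about, which are no part of the job. Leave any orange or red look-alike of the slug alone.

How it is judged:
By the outcome, as a careful person would: the job done as asked, in the order asked, and still so for the second after the job is handed in, while the arm keeps its last pose, push and grip.
It also fails if it takes over 58 s, if anything falls off the work surface, if the arm or the gripper's body presses on something with over 40 N, if the wrist force passes 120 N, or if a joint passes its speed limit or range.

## Working session

There is one attempt and no reset: what is moved stays moved. The work goes in short steps, Python scripts to look and compute and a shell command to move; the robot and the scene stay as the last step left them, time stands still between calls to the robot, and variables do not carry over. Pictures are saved under pics/ and viewed, at most 13 in all, crops included, and the job is handed in when it is done.

```bash
ls; mkdir -p pics
cat > h.py <<'E'
import numpy as np, cv2
from plant import r, vision
from scipy.spatial.transform import Rotation as R
def T_tool(s=None):
    s=s or r.get_state(); T=np.eye(4); T[:3,:3]=R.from_euler('xyz',s['eef_rot'],degrees=True).as_matrix(); T[:3,3]=s['tcp_pos']; return T
def cap(n):
    T=T_tool(); d=vision.capture(n)
    d['c2w']=T@np.array(d['hand_eye']) if n=='wrist' else np.linalg.inv(np.array(d['extrinsics']))
    return d
def ray(d,uv):
    K=np.array(d['camera_matrix']); uv=np.atleast_2d(uv).astype(float)
    v=np.c_[(uv[:,0]-K[0,2])/K[0,0],-(uv[:,1]-K[1,2])/K[1,1],-np.ones(len(uv))]
    return d['c2w'][:3,3], v@d['c2w'][:3,:3].T
def plane(d,uv,z):
    o,v=ray(d,uv); return o+v*((z-o[2])/v[:,2])[:,None]
def cloud(d):
    h,w=d['depth'].shape; g=np.stack(np.meshgrid(np.arange(w),np.arange(h)),-1).reshape(-1,2)
    o,v=ray(d,g); return (o+v*d['depth'].reshape(-1,1)).reshape(h,w,3)
E
python3 - <<'E'
from h import *
ds={n:cap(n) for n in('top','side','wrist')}
for n in ds: print(n,[k for k in ds[n]],np.round(ds[n]['c2w'],3).tolist(),np.round(ds[n]['camera_matrix'],1).tolist())
cv2.imwrite('pics/a.png',cv2.resize(ds['top']['frame'],(800,600)));cv2.imwrite('pics/b.png',cv2.resize(ds['side']['frame'],(800,600)))
import pickle;pickle.dump(ds,open('d0.pkl','wb'))
print(r.get_state())
E
```

```text
pics
top ['frame', 'depth', 'camera_matrix', 'extrinsics', 'c2w'] [[0.029, 0.989, -0.146, 0.374], [-0.999, 0.033, 0.022, 0.042], [0.027, 0.145, 0.989, 1.155], [0.0, 0.0, 0.0, 1.0]] [[353.3, 0.0, 248.6], [0.0, 353.3, 194.2], [0.0, 0.0, 1.0]]
side ['frame', 'depth', 'camera_matrix', 'extrinsics', 'c2w'] [[-0.722, 0.346, -0.599, -0.21], [-0.692, -0.362, 0.625, 0.765], [-0.001, 0.865, 0.501, 0.738], [0.0, 0.0, 0.0, 1.0]] [[441.2, 0.0, 257.6], [0.0, 441.2, 189.5], [0.0, 0.0, 1.0]]
wrist ['frame', 'depth', 'camera_matrix', 'hand_eye', 'c2w'] [[-0.32, -0.908, -0.269, 0.143], [0.947, -0.307, -0.092, -0.664], [0.002, -0.284, 0.959, 0.383], [0.0, 0.0, 0.0, 1.0]] [[270.3, 0.0, 251.4], [0.0, 270.3, 193.6], [0.0, 0.0, 1.0]]
{'time_s': 0.15, 'joints': array([-5.47705244e+01,  2.05828457e+01,  6.46975951e-01, -1.32450934e-02,
       -7.01362089e+01, -1.65078985e+01]), 'qd': array([-0.04182926, -0.14951376,  0.1270775 ,  0.20106504,  0.07619424,
       -0.1591646 ]), 'joint_torque': array([-2.31947866e-03, -5.83278465e+01,  2.93291527e+01,  7.00131789e+00,
        8.78824212e-03, -1.06067930e-04]), 'tcp_pos': array([ 0.21653175, -0.63897805,  0.24784154]), 'eef_rot': array([ 1.79927354e+02, -8.54298312e-03, -1.61282926e+02]), 'contact_force': array([0.08880647, 0.62908044, 0.14261205]), 'moment': array([0.03738935, 0.029659  , 0.0365258 ]), 'gripper_force': 0.0, 'gripper_width': 0.08785393004092105}
```

View pics/a.png

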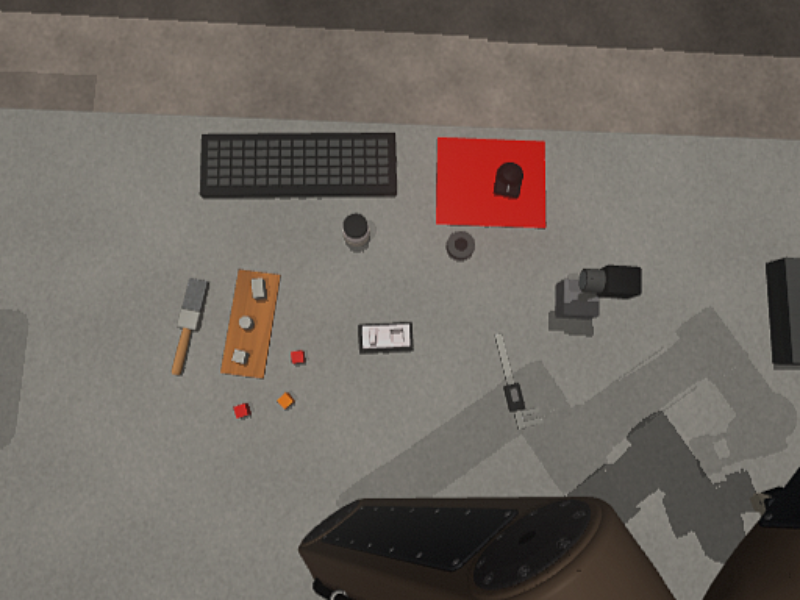

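View pics/b.png

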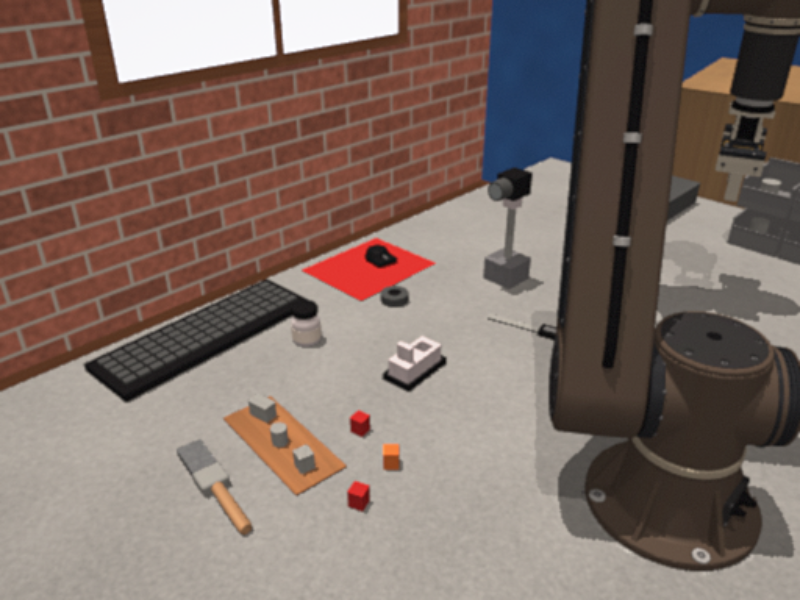

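The top view shows the square slug at (240,356) on the plate's near end. The carrier is at (385,337) with its tab on the left (+y) and its recess on the right. The inspection camera's barrel is at (590,281), facing +y (left in the picture). Next I'll measure these.

Run:
```python
from h import *; import pickle
ds=pickle.load(open('d0.pkl','rb'))
for n in('top','side'):
    d=ds[n];P=cloud(d);print(n)
    ok=(d['depth']>0)&(P[...,0]>.3)&(P[...,0]<.8)&(abs(P[...,1])<.55)
    m=(ok&(P[...,2]>.025)&(P[...,2]<.3)).astype('uint8')
    k,L,st,_=cv2.connectedComponentsWithStats(m)
    for i in range(1,k):
        if st[i,4]<15: continue
        q=P[L==i]; hi=q[q[:,2]>np.percentile(q[:,2],90)-.006]
        print(st[i],'mean',hi.mean(0).round(3),'min',q.min(0).round(3),'max',q.max(0).round(3))
```

```text
top
[219 137  18  20 277] mean [0.69  0.09  0.075] min [0.662 0.062 0.026] max [0.714 0.117 0.08 ]
[ 358  170   53   34 1246] mean [ 0.561 -0.369  0.247] min [ 0.523 -0.413  0.026] max [ 0.598 -0.312  0.252]
[161 178   9  13  98] mean [0.561 0.287 0.035] min [0.543 0.273 0.026] max [0.582 0.3   0.042]
[153 203   9   8  55] mean [0.49  0.308 0.035] min [0.478 0.295 0.025] max [0.501 0.319 0.042]
[232 208  31  15 360] mean [0.469 0.05  0.07 ] min [ 0.448 -0.028  0.028] max [0.495 0.068 0.073]
[148 224  10   9  63] mean [0.422 0.315 0.035] min [0.409 0.302 0.026] max [0.434 0.329 0.04 ]
[186 224   9   9  60] mean [0.425 0.201 0.03 ] min [0.412 0.186 0.026] max [0.438 0.212 0.036]
[177 252  11  10  61] mean [0.336 0.22  0.03 ] min [0.322 0.204 0.025] max [0.35  0.234 0.035]
[149 258  10  10  59] mean [0.315 0.306 0.03 ] min [0.301 0.292 0.025] max [0.329 0.321 0.035]
side
[ 310  107   31   73 1077] mean [ 0.557 -0.358  0.244] min [ 0.521 -0.412  0.025] max [ 0.598 -0.307  0.249]
[186 192  19  24 383] mean [0.688 0.095 0.074] min [0.66  0.067 0.025] max [0.713 0.123 0.077]
[248 215  34  26 494] mean [0.466 0.054 0.067] min [ 0.445 -0.028  0.025] max [0.499 0.073 0.073]
[159 252  17  13 141] mean [0.561 0.29  0.034] min [0.541 0.276 0.025] max [0.583 0.304 0.037]
[224 262  13  10  77] mean [0.423 0.203 0.029] min [0.412 0.189 0.025] max [0.437 0.214 0.032]
[173 270  11  11  92] mean [0.489 0.311 0.034] min [0.476 0.298 0.025] max [0.504 0.323 0.037]
[187 284  14  13 115] mean [0.421 0.319 0.034] min [0.407 0.304 0.025] max [0.436 0.333 0.038]
[245 284  10   9  86] mean [0.336 0.223 0.029] min [0.321 0.208 0.025] max [0.353 0.238 0.032]
[222 308  15  11 107] mean [0.313 0.309 0.029] min [0.301 0.293 0.025] max [0.329 0.324 0.033]
```

```bash
cat >> h.py <<'E'
def plan(pos,yaw,calls,g,start=None):
    """split the way to a tool-down pose into 8*calls equal rows (tool axes, pendant units)"""
    s=r.get_state(); p0=np.array(start[0] if start else s['tcp_pos']); r0=R.from_euler('xyz',start[1] if start else s['eef_rot'],degrees=True)
    r1=R.from_euler('xyz',[180,0,yaw],degrees=True); n=8*calls
    w=(r0.inv()*r1).as_rotvec(); step=(np.array(pos)-p0)/n; rows=[]; Rc=r0; pc=p0.copy()
    for i in range(n):
        a=np.round(Rc.inv().apply(p0+step*(i+1)-pc)/.02,2); b=np.round(np.degrees(w)/n/4,2)
        pc=pc+Rc.apply(a*.02); Rc=Rc*R.from_rotvec(np.radians(b*4)); rows.append([*a,*b,g])
    for k in range(calls): print('[['+','.join('['+','.join('%g'%(x+0) for x in q)+']' for q in rows[8*k:8*k+8])+']]')
    print('end',pc.round(4),Rc.as_euler('xyz',degrees=True).round(2),'max',np.abs(np.array(rows)[:,:6]).max())
    return [pc,Rc.as_euler('xyz',degrees=True)]
E
python3 - <<'E'
from h import *
e=plan([.40,-.15,.32],-110,4,-.05)
e=plan([.4215,.30,.18],-90,3,-.05,e)
E
```

```text
[[[-0.52,0.63,-0.11,0,0,-0.4,-0.05],[-0.53,0.62,-0.11,0,0,-0.4,-0.05],[-0.55,0.6,-0.12,0,0,-0.4,-0.05],[-0.57,0.59,-0.11,0,0,-0.4,-0.05],[-0.58,0.57,-0.11,0,0,-0.4,-0.05],[-0.6,0.55,-0.11,0,0,-0.4,-0.05],[-0.62,0.54,-0.11,0,0,-0.4,-0.05],[-0.63,0.52,-0.12,0,0,-0.4,-0.05]]]
[[[-0.64,0.5,-0.11,0,0,-0.4,-0.05],[-0.66,0.48,-0.11,0,0,-0.4,-0.05],[-0.67,0.47,-0.11,0,0,-0.4,-0.05],[-0.68,0.44,-0.11,0,0,-0.4,-0.05],[-0.7,0.43,-0.12,0,0,-0.4,-0.05],[-0.71,0.41,-0.11,0,0,-0.4,-0.05],[-0.71,0.38,-0.11,0,0,-0.4,-0.05],[-0.73,0.37,-0.11,0,0,-0.4,-0.05]]]
[[[-0.74,0.35,-0.11,0,0,-0.4,-0.05],[-0.75,0.32,-0.12,0,0,-0.4,-0.05],[-0.76,0.31,-0.11,0,0,-0.4,-0.05],[-0.76,0.28,-0.11,0,0,-0.4,-0.05],[-0.78,0.26,-0.11,0,0,-0.4,-0.05],[-0.78,0.24,-0.11,0,0,-0.4,-0.05],[-0.78,0.22,-0.12,0,0,-0.4,-0.05],[-0.79,0.2,-0.11,0,0,-0.4,-0.05]]]
[[[-0.8,0.17,-0.11,0,0,-0.4,-0.05],[-0.8,0.15,-0.11,0,0,-0.4,-0.05],[-0.81,0.13,-0.11,0,0,-0.4,-0.05],[-0.81,0.11,-0.12,0,0,-0.4,-0.05],[-0.81,0.09,-0.11,0,0,-0.4,-0.05],[-0.81,0.06,-0.11,0,0,-0.4,-0.05],[-0.82,0.04,-0.11,0,0,-0.4,-0.05],[-0.82,0.01,-0.11,0,0,-0.4,-0.05]]]
end
[... 265 characters left out ...]
.21,-0.05],[-0.92,0.2,0.29,0,0,-0.21,-0.05],[-0.91,0.19,0.29,0,0,-0.21,-0.05]]]
[[[-0.93,0.17,0.29,0,0,-0.21,-0.05],[-0.92,0.16,0.3,0,0,-0.21,-0.05],[-0.93,0.14,0.29,0,0,-0.21,-0.05],[-0.93,0.14,0.29,0,0,-0.21,-0.05],[-0.93,0.11,0.29,0,0,-0.21,-0.05],[-0.93,0.11,0.3,0,0,-0.21,-0.05],[-0.93,0.09,0.29,0,0,-0.21,-0.05],[-0.94,0.08,0.29,0,0,-0.21,-0.05]]]
[[[-0.93,0.06,0.29,0,0,-0.21,-0.05],[-0.94,0.05,0.3,0,0,-0.21,-0.05],[-0.94,0.04,0.29,0,0,-0.21,-0.05],[-0.94,0.02,0.29,0,0,-0.21,-0.05],[-0.93,0.01,0.29,0,0,-0.21,-0.05],[-0.94,0,0.3,0,0,-0.21,-0.05],[-0.94,-0.02,0.29,0,0,-0.21,-0.05],[-0.94,-0.04,0.29,0,0,-0.21,-0.05]]]
end [0.4216 0.3001 0.18  ] [ 1.7997e+02  7.0000e-02 -8.9920e+01] max 0.94
```

```bash
python3 -m pendant '[[[-0.53,0.62,-0.12,0,0,-0.4,-0.05],[-0.53,0.62,-0.12,0,0,-0.4,-0.05],[-0.55,0.6,-0.12,0,0,-0.4,-0.05],[-0.55,0.6,-0.12,0,0,-0.4,-0.05],[-0.6,0.55,-0.12,0,0,-0.4,-0.05],[-0.6,0.55,-0.12,0,0,-0.4,-0.05],[-0.62,0.53,-0.12,0,0,-0.4,-0.05],[-0.62,0.53,-0.12,0,0,-0.4,-0.05]]]' 30
python3 -m pendant '[[[-0.65,0.5,-0.12,0,0,-0.4,-0.05],[-0.65,0.5,-0.12,0,0,-0.4,-0.05],[-0.68,0.45,-0.12,0,0,-0.4,-0.05],[-0.68,0.45,-0.12,0,0,-0.4,-0.05],[-0.7,0.42,-0.12,0,0,-0.4,-0.05],[-0.7,0.42,-0.12,0,0,-0.4,-0.05],[-0.72,0.38,-0.12,0,0,-0.4,-0.05],[-0.72,0.38,-0.12,0,0,-0.4,-0.05]]]'
python3 -m pendant '[[[-0.75,0.34,-0.1,0,0,-0.4,-0.05],[-0.75,0.34,-0.1,0,0,-0.4,-0.05],[-0.76,0.3,-0.1,0,0,-0.4,-0.05],[-0.76,0.3,-0.1,0,0,-0.4,-0.05],[-0.78,0.25,-0.1,0,0,-0.4,-0.05],[-0.78,0.25,-0.1,0,0,-0.4,-0.05],[-0.78,0.2,-0.1,0,0,-0.4,-0.05],[-0.78,0.2,-0.1,0,0,-0.4,-0.05]]]'
python3 -m pendant '[[[-0.8,0.16,-0.1,0,0,-0.4,-0.05],[-0.8,0.16,-0.1,0,0,-0.4,-0.05],[-0.8,0.12,-0.1,0,0,-0.4,-0.05],[-0.8,0.12,-0.1,0,0,-0.4,-0.05],[-0.8,0.08,-0.1,0,0,-0.4,-0.05],[-0.8,0.08,-0.1,0,0,-0.4,-0.05],[-0.8,0.02,-0.1,0,0,-0.4,-0.05],[-0.8,0.02,-0.1,0,0,-0.4,-0.05]]]'
python3 -m pendant '[[[-0.9,0.28,0.29,0,0,-0.21,-0.05],[-0.9,0.28,0.29,0,0,-0.21,-0.05],[-0.9,0.24,0.29,0,0,-0.21,-0.05],[-0.9,0.24,0.29,0,0,-0.21,-0.05],[-0.91,0.22,0.29,0,0,-0.21,-0.05],[-0.91,0.22,0.29,0,0,-0.21,-0.05],[-0.92,0.2,0.29,0,0,-0.21,-0.05],[-0.92,0.2,0.29,0,0,-0.21,-0.05]]]'
python3 -m pendant '[[[-0.92,0.16,0.29,0,0,-0.21,-0.05],[-0.92,0.16,0.29,0,0,-0.21,-0.05],[-0.93,0.14,0.29,0,0,-0.21,-0.05],[-0.93,0.14,0.29,0,0,-0.21,-0.05],[-0.93,0.11,0.29,0,0,-0.21,-0.05],[-0.93,0.11,0.29,0,0,-0.21,-0.05],[-0.93,0.08,0.29,0,0,-0.21,-0.05],[-0.93,0.08,0.29,0,0,-0.21,-0.05]]]'
python3 -m pendant '[[[-0.94,0.05,0.29,0,0,-0.21,-0.05],[-0.94,0.05,0.29,0,0,-0.21,-0.05],[-0.94,0.04,0.29,0,0,-0.21,-0.05],[-0.94,0.02,0.29,0,0,-0.21,-0.05],[-0.94,0,0.29,0,0,-0.21,-0.05],[-0.94,0,0.29,0,0,-0.21,-0.05],[-0.94,-0.02,0.29,0,0,-0.21,-0.05],[-0.94,-0.02,0.29,0,0,-0.21,-0.05]]]'
cat > look.py <<'E'
from h import *; import sys
n=sys.argv[1]; d=cap('wrist'); s=r.get_state(); print(s['time_s'],s['tcp_pos'].round(4),s['eef_rot'].round(2))
cv2.imwrite(f'pics/{n}.png',d['frame']); import pickle; pickle.dump(d,open(f'{n}.pkl','wb'))
E
python3 look.py w1
```

```text
time_s: 0.95
tcp_pos: [0.2632, -0.516, 0.2681]
eef_rot: [-180.0, 0.0, -148.3]
contact_force: [0.3, 0.4, 0.2]
gripper_width: 0.0421
gripper_force: 0.0
time_s: 1.75
tcp_pos: [0.3086, -0.3937, 0.2871]
eef_rot: [-180.0, 0.0, -135.5]
contact_force: [-0.7, -0.8, 0.3]
gripper_width: 0.0417
gripper_force: 0.0
time_s: 2.55
tcp_pos: [0.3542, -0.2714, 0.3032]
eef_rot: [-180.0, 0.0, -122.7]
contact_force: [0.6, 0.7, -0.2]
gripper_width: 0.0415
gripper_force: 0.0
time_s: 3.35
tcp_pos: [0.3993, -0.1506, 0.3192]
eef_rot: [-180.0, 0.0, -109.9]
contact_force: [0.8, 0.2, -0.3]
gripper_width: 0.0416
gripper_force: 0.0
time_s: 4.15
tcp_pos: [0.4058, -0.0007, 0.2725]
eef_rot: [-180.0, 0.0, -103.2]
contact_force: [-0.4, 0.5, 0.1]
gripper_width: 0.0416
gripper_force: 0.0
time_s: 4.95
tcp_pos: [0.4133, 0.1489, 0.2261]
eef_rot: [-180.0, 0.0, -96.5]
contact_force: [0.4, 0.2, 0.8]
gripper_width: 0.0417
gripper_force: 0.0
time_s: 5.75
tcp_pos: [0.4212, 0.2997, 0.1792]
eef_rot: [180.0, -0.0, -89.8]
contact_force: [-1.1, 0.1, 0.2]
gripper_width: 0.0416
gripper_force: 0.0
5.8 [0.4214 0.3017 0.1783] [ 1.7999e+02 -2.0000e-02 -8.9760e+01]
```

View pics/w1.png

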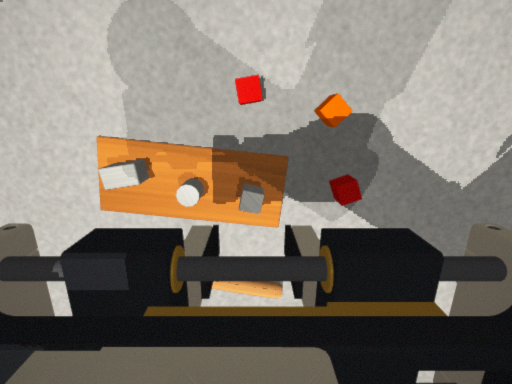

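The wrist view shows the slug as a dark grey box at about (251,198), in shadow, with the round slug at (188,195). The fingertips sit at the lower edge, around row 235.

Run:
```python
from h import *; import pickle
d=pickle.load(open('w1.pkl','rb'));P=cloud(d)
c=P[150:225,225:285].reshape(-1,3); 
print('table/plate z', np.percentile(c[:,2],[5,25,50,75,90,95,99]).round(4))
m=np.zeros(P.shape[:2],'uint8'); m[150:225,225:285]=(P[150:225,225:285,2]>.0325)
q=P[m>0]; print(len(q),q.mean(0).round(4),q.min(0).round(4),q.max(0).round(4))
k,L,st,_=cv2.connectedComponentsWithStats(m); i=1+st[1:,4].argmax(); print(st[i])
cn=cv2.findContours((L==i).astype('uint8'),cv2.RETR_EXTERNAL,cv2.CHAIN_APPROX_NONE)[0][0][:,0]
w=plane(d,cn,.035)[:,:2]; print(cv2.minAreaRect((w*1000).astype('float32')))
cv2.imwrite('pics/c1.png',cv2.resize(np.hstack([d['frame'][150:230,220:300],cv2.merge([m*255]*3)[150:230,220:300]]),None,fx=5,fy=5,interpolation=0))
```

```text
table/plate z [-0.0003  0.0037  0.0043  0.005   0.0331  0.0343  0.0354]
475 [0.4205 0.3105 0.0478] [0.4073 0.2228 0.0325] [0.4336 0.3289 0.3146]
[239 190  25  24 453]
((420.4183349609375, 314.81854248046875), (24.0734806060791, 23.714468002319336), 77.08143615722656)
```

View pics/c1.png

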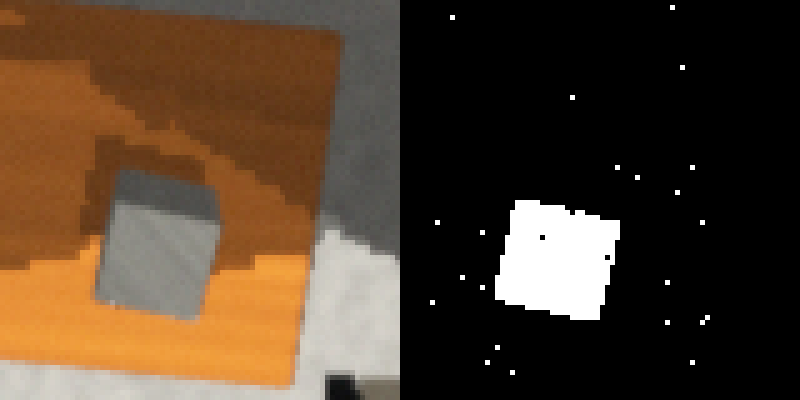

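Run:
```python
from h import *
e=plan([.4208,.316,.10],-102.9,1,-.05)
e=plan([.4208,.316,.045],-102.9,1,-.05,e)
```

```text
[[[-0.09,0,0.49,0,0,0.41,-0.05],[-0.09,0.01,0.49,0,0,0.41,-0.05],[-0.09,0.01,0.49,0,0,0.41,-0.05],[-0.09,0.01,0.49,0,0,0.41,-0.05],[-0.09,0.01,0.49,0,0,0.41,-0.05],[-0.08,0.02,0.48,0,0,0.41,-0.05],[-0.09,0.02,0.49,0,0,0.41,-0.05],[-0.09,0.02,0.49,0,0,0.41,-0.05]]]
end [0.4208 0.316  0.1001] [ 1.8000e+02 -2.0000e-02 -1.0288e+02] max 0.49
[[[0,0,0.34,0,0,0,-0.05],[0,0,0.35,0,0,0,-0.05],[0,0,0.34,0,0,0,-0.05],[0,0,0.35,0,0,0,-0.05],[0,0,0.34,0,0,0,-0.05],[0,0,0.34,0,0,0,-0.05],[0,0,0.35,0,0,0,-0.05],[0,0,0.34,0,0,0,-0.05]]]
end [0.4208 0.316  0.0451] [ 1.8000e+02 -2.0000e-02 -1.0288e+02] max 0.35
```

```bash
python3 -m pendant '[[[-0.09,0.01,0.49,0,0,0.41,-0.05],[-0.09,0.01,0.49,0,0,0.41,-0.05],[-0.09,0.01,0.49,0,0,0.41,-0.05],[-0.09,0.01,0.49,0,0,0.41,-0.05],[-0.09,0.01,0.49,0,0,0.41,-0.05],[-0.09,0.02,0.49,0,0,0.41,-0.05],[-0.09,0.02,0.49,0,0,0.41,-0.05],[-0.09,0.02,0.49,0,0,0.41,-0.05]]]'
python3 -m pendant '[[[0,0,0.4,0,0,0,-0.05],[0,0,0.4,0,0,0,-0.05],[0,0,0.4,0,0,0,-0.05],[0,0,0.4,0,0,0,-0.05],[0,0,0.4,0,0,0,-0.05],[0,0,0.4,0,0,0,-0.05],[0,0,0.34,0,0,0,-0.05],[0,0,0,0,0,0,-0.05]]]'
python3 -m pendant '[[[0,0,0,0,0,0,-1],[0,0,0,0,0,0,-1],[0,0,0,0,0,0,-1],[0,0,0,0,0,0,-1],[0,0,0,0,0,0,-1],[0,0,0,0,0,0,-1],[0,0,0,0,0,0,-1],[0,0,-0.2,0,0,0,-1]]]'
```

```text
time_s: 6.6
tcp_pos: [0.4204, 0.3134, 0.1007]
eef_rot: [-180.0, -0.0, -103.1]
contact_force: [-0.4, 0.3, 0.3]
gripper_width: 0.0418
gripper_force: 0.0
time_s: 7.4
tcp_pos: [0.4199, 0.3121, 0.0455]
eef_rot: [180.0, -0.1, -103.0]
contact_force: [0.1, -0.9, -0.4]
gripper_width: 0.0415
gripper_force: 0.0
time_s: 8.2
tcp_pos: [0.4199, 0.3122, 0.0502]
eef_rot: [180.0, -0.1, -103.1]
contact_force: [0.3, 0.2, -0.4]
gripper_width: 0.0238
gripper_force: 30.0
```

Run:
```python
from h import *
e=plan([.42,.312,.14],-103,1,-1)
e=plan([.466,.09,.23],-90,2,-1,e)
```

```text
[[[0,0,-0.56,0,0,0,-1],[0,0,-0.56,0,0,0,-1],[0.01,0,-0.56,0,0,0,-1],[0,0,-0.57,0,0,0,-1],[0,0,-0.56,0,0,0,-1],[0,0,-0.56,0,0,0,-1],[0,0,-0.56,0,0,0,-1],[0.01,0,-0.56,0,0,0,-1]]]
end [0.4199 0.3119 0.14  ] [ 1.7996e+02 -6.0000e-02 -1.0305e+02] max 0.57
[[[0.64,-0.3,-0.28,0,0,-0.2,-1],[0.65,-0.28,-0.28,0,0,-0.2,-1],[0.65,-0.28,-0.28,0,0,-0.2,-1],[0.66,-0.27,-0.28,0,0,-0.2,-1],[0.66,-0.26,-0.28,0,0,-0.2,-1],[0.66,-0.25,-0.29,0,0,-0.2,-1],[0.67,-0.25,-0.28,0,0,-0.2,-1],[0.66,-0.23,-0.28,0,0,-0.2,-1]]]
[[[0.68,-0.22,-0.28,0,0,-0.2,-1],[0.67,-0.22,-0.28,0,0,-0.2,-1],[0.68,-0.2,-0.28,0,0,-0.2,-1],[0.68,-0.19,-0.28,0,0,-0.2,-1],[0.69,-0.19,-0.28,0,0,-0.2,-1],[0.68,-0.18,-0.28,0,0,-0.2,-1],[0.69,-0.16,-0.28,0,0,-0.2,-1],[0.69,-0.16,-0.28,0,0,-0.2,-1]]]
end [0.466  0.09   0.2299] [ 1.7995e+02 -5.0000e-02 -9.0250e+01] max 0.69
```

```bash
python3 -m pendant '[[[0,0,-0.56,0,0,0,-1],[0,0,-0.56,0,0,0,-1],[0,0,-0.56,0,0,0,-1],[0,0,-0.56,0,0,0,-1],[0,0,-0.56,0,0,0,-1],[0,0,-0.56,0,0,0,-1],[0,0,-0.56,0,0,0,-1],[0,0,-0.56,0,0,0,-1]]]'
python3 -m pendant '[[[0.64,-0.3,-0.28,0,0,-0.2,-1],[0.65,-0.28,-0.28,0,0,-0.2,-1],[0.65,-0.28,-0.28,0,0,-0.2,-1],[0.66,-0.27,-0.28,0,0,-0.2,-1],[0.66,-0.26,-0.28,0,0,-0.2,-1],[0.66,-0.25,-0.28,0,0,-0.2,-1],[0.67,-0.25,-0.28,0,0,-0.2,-1],[0.66,-0.23,-0.28,0,0,-0.2,-1]]]'
python3 -m pendant '[[[0.68,-0.22,-0.28,0,0,-0.2,-1],[0.67,-0.22,-0.28,0,0,-0.2,-1],[0.68,-0.2,-0.28,0,0,-0.2,-1],[0.68,-0.19,-0.28,0,0,-0.2,-1],[0.69,-0.19,-0.28,0,0,-0.2,-1],[0.68,-0.18,-0.28,0,0,-0.2,-1],[0.69,-0.16,-0.28,0,0,-0.2,-1],[0.5,-0.16,-0.28,0,0,-0.2,-1]]]'
python3 look.py w2
python3 - <<'E'
from h import *
for i in range(3):
    s=r.get_state();print(s['tcp_pos'].round(4),s['gripper_width'])
E
```

```text
time_s: 9.0
tcp_pos: [0.4203, 0.3126, 0.1411]
eef_rot: [-180.0, 0.0, -103.0]
contact_force: [0.0, 0.4, -2.3]
gripper_width: 0.0237
gripper_force: 30.0
time_s: 9.8
tcp_pos: [0.4434, 0.2011, 0.1857]
eef_rot: [180.0, -0.0, -96.6]
contact_force: [-0.0, -0.0, -0.9]
gripper_width: 0.0238
gripper_force: 30.0
time_s: 10.6
tcp_pos: [0.4663, 0.0937, 0.2304]
eef_rot: [180.0, 0.0, -90.2]
contact_force: [-0.4, -0.4, -1.4]
gripper_width: 0.0234
gripper_force: 30.0
10.65 [0.467  0.093  0.2314] [-179.94    0.    -90.17]
[0.467  0.093  0.2314] 0.023626323453353797
[0.467  0.093  0.2314] 0.023626323453353797
[0.467  0.093  0.2314] 0.023626323453353797
```

View pics/w2.png

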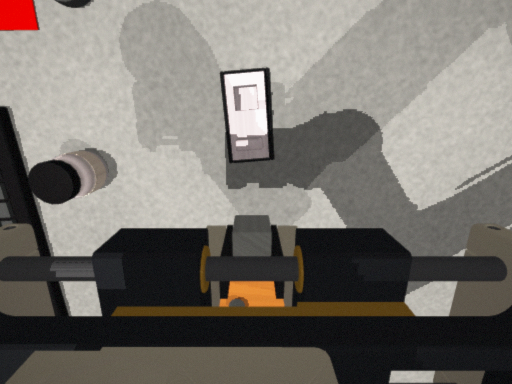

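The wrist view shows the carrier upright in its nest at about (247,115), with the recess at (245,97), the tab at (240,143), and the held slug at (252,235).

```bash
cat > car.py <<'E'
from h import *; import pickle,sys
d=pickle.load(open(sys.argv[1]+'.pkl','rb'));P=cloud(d)
m=((abs(P[...,2]-.041)<.006)&(P[...,0]>.40)&(P[...,0]<.53)&(P[...,1]<.1)&(P[...,1]>-.06)).astype('uint8')
k,L,st,_=cv2.connectedComponentsWithStats(m); i=1+st[1:,4].argmax(); M=(L==i).astype('uint8'); print(st[i],'z',np.median(P[M>0][:,2]).round(4))
cs,h=cv2.findContours(M,cv2.RETR_CCOMP,cv2.CHAIN_APPROX_NONE)
for c,hh in zip(cs,h[0]):
    if len(c)<15: continue
    w=plane(d,c[:,0],.041)[:,:2]*1000; print('outer' if hh[3]<0 else 'hole',len(c),cv2.minAreaRect(w.astype('float32')),w.min(0).round(1),w.max(0).round(1))
t=P[(P[...,2]>.066)&(P[...,2]<.078)&(P[...,0]>.40)&(P[...,0]<.53)&(P[...,1]<.1)&(P[...,1]>-.06)]
print('tab',len(t),t.mean(0).round(4),cv2.minAreaRect((t[:,:2]*1000).astype('float32')))
s=st[i]; f=d['frame'][s[1]-12:s[1]+s[3]+40,s[0]-14:s[0]+s[2]+14]; mm=cv2.merge([M*255]*3)[s[1]-12:s[1]+s[3]+40,s[0]-14:s[0]+s[2]+14]
z=4 if len(sys.argv)<3 else 2
cv2.imwrite(f'pics/c_{sys.argv[1]}.png',cv2.resize(np.hstack([f,mm]),None,fx=z,fy=z,interpolation=0))
E
python3 car.py w2
```

```text
[ 224   71   45   89 2352] z 0.0402
outer 243 ((469.7007141113281, 20.958301544189453), (43.860107421875, 95.7455062866211), 4.4349493980407715) [445.  -28.2] [495.   69.4]
hole 75 ((468.0653381347656, 50.90782165527344), (34.53943634033203, 17.264665603637695), 4.485980033874512) [451.1  42.2] [485.5  59.8]
hole 96 ((471.3274230957031, -0.6337985992431641), (28.775300979614258, 28.499250411987305), 4.483252048492432) [456.  -14.9] [486.4  14. ]
tab 303 [0.4675 0.0486 0.07  ] ((467.7776794433594, 48.751651763916016), (29.47083282470703, 11.927886962890625), 3.910844564437866)
```

View pics/c_w2.png

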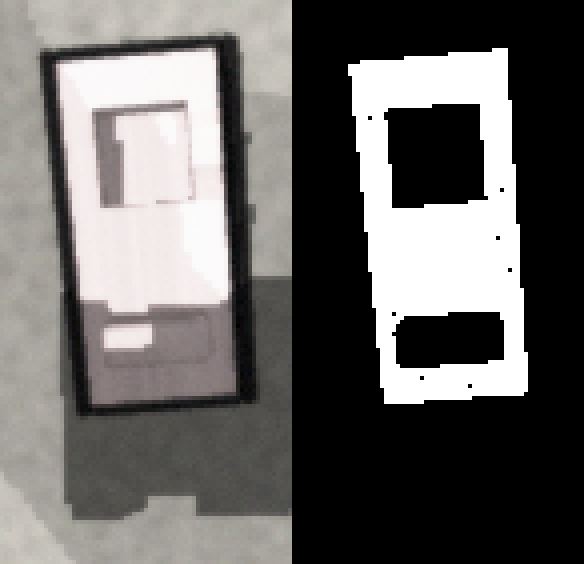

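Run:
```python
from h import *; import pickle
for n in['w2']:
    d=pickle.load(open(n+'.pkl','rb'));d['c2w']=np.array(d['hand_eye']);P=cloud(d)*1000
    for v in range(208,262,4): print(v,[tuple(P[v,u].round(0).astype(int)) for u in (230,236,244,252,260,268,274)])
```

```text
208 [(np.int64(-54), np.int64(-30), np.int64(232)), (np.int64(-53), np.int64(-21), np.int64(231)), (np.int64(-54), np.int64(-9), np.int64(232)), (np.int64(-54), np.int64(2), np.int64(232)), (np.int64(-53), np.int64(14), np.int64(231)), (np.int64(-54), np.int64(25), np.int64(232)), (np.int64(-54), np.int64(34), np.int64(232))]
212 [(np.int64(-59), np.int64(-30), np.int64(231)), (np.int64(-60), np.int64(-21), np.int64(231)), (np.int64(-60), np.int64(-10), np.int64(231)), (np.int64(-59), np.int64(2), np.int64(230)), (np.int64(-60), np.int64(14), np.int64(232)), (np.int64(-59), np.int64(25), np.int64(230)), (np.int64(-60), np.int64(34), np.int64(231))]
216 [(np.int64(-65), np.int64(-30), np.int64(230)), (np.int64(9), np.int64(-9), np.int64(40)), (np.int64(9), np.int64(-4), np.int64(39)), (np.int64(9), np.int64(2), np.int64(39)), (np.int64(9), np.int64(7), np.int64(38)), (np.int64(9), np.int64(13), np.int64(40)), (np.int64(-66), np.int64(34), np.int64(231))]
220 [(np.int64(-72), np.int64(-30), np.int64(232)), (np.int64(9), np.int64(-9), np.int64(32)), (np.int64(9), np.int64(-4), np.int64(
[... 2569 characters left out ...]
int64(11), np.int64(13)), (np.int64(7), np.int64(13), np.int64(-7))]
256 [(np.int64(32), np.int64(-6), np.int64(-56)), (np.int64(32), np.int64(-4), np.int64(-56)), (np.int64(31), np.int64(-1), np.int64(-55)), (np.int64(32), np.int64(1), np.int64(-55)), (np.int64(32), np.int64(4), np.int64(-56)), (np.int64(32), np.int64(7), np.int64(-56)), (np.int64(32), np.int64(9), np.int64(-56))]
260 [(np.int64(32), np.int64(-6), np.int64(-59)), (np.int64(31), np.int64(-4), np.int64(-58)), (np.int64(31), np.int64(-1), np.int64(-58)), (np.int64(31), np.int64(1), np.int64(-58)), (np.int64(31), np.int64(4), np.int64(-57)), (np.int64(32), np.int64(7), np.int64(-58)), (np.int64(32), np.int64(8), np.int64(-59))]
```

Run:
```python
from h import *
e=plan([.4724,-.0037,.13],-85.55,1,-1)
e=plan([.4724,-.0037,.0975],-85.55,1,-1,e)
```

```text
[[[0.6,-0.04,0.63,0,0,-0.14,-1],[0.61,-0.02,0.64,0,0,-0.14,-1],[0.6,-0.03,0.63,0,0,-0.14,-1],[0.61,-0.01,0.63,0,0,-0.14,-1],[0.61,-0.02,0.64,0,0,-0.14,-1],[0.6,0,0.63,0,0,-0.14,-1],[0.61,0,0.64,0,0,-0.14,-1],[0.6,0.01,0.63,0,0,-0.14,-1]]]
end [ 0.4723 -0.0037  0.13  ] [-179.94   -0.    -85.69] max 0.64
[[[0,0,0.2,0,0,0,-1],[0,0,0.21,0,0,0,-1],[0,0,0.2,0,0,0,-1],[0,0,0.2,0,0,0,-1],[0,0,0.2,0,0,0,-1],[0,0,0.21,0,0,0,-1],[0,0,0.2,0,0,0,-1],[0,0,0.2,0,0,0,-1]]]
end [ 0.4723 -0.0037  0.0976] [-179.94   -0.    -85.69] max 0.21
```

```bash
python3 -m pendant '[[[0.6,-0.03,0.63,0,0,-0.14,-1],[0.6,-0.02,0.63,0,0,-0.14,-1],[0.6,-0.02,0.63,0,0,-0.14,-1],[0.6,-0.02,0.63,0,0,-0.14,-1],[0.6,-0.02,0.63,0,0,-0.14,-1],[0.6,0,0.63,0,0,-0.14,-1],[0.6,0,0.63,0,0,-0.14,-1],[0.6,0,0.63,0,0,-0.14,-1]]]'
python3 -m pendant '[[[0,0,0.2,0,0,-0.05,-1],[0,0,0.2,0,0,0,-1],[0,0,0.2,0,0,0,-1],[0,0,0.2,0,0,0,-1],[0,0,0.2,0,0,0,-1],[0,0,0.2,0,0,0,-1],[0,0,0.2,0,0,0,-1],[0,0,0.2,0,0,0,-1]]]'
python3 look.py w3
python3 - <<'E'
import cv2; cv2.imwrite('pics/c3.png',cv2.resize(cv2.imread('pics/w3.png')[130:260,170:340],None,fx=4,fy=4))
E
```

```text
time_s: 11.45
tcp_pos: [0.4716, -0.0017, 0.1288]
eef_rot: [-180.0, 0.0, -85.7]
contact_force: [-0.0, 0.5, -0.7]
gripper_width: 0.0233
gripper_force: 30.0
time_s: 12.25
tcp_pos: [0.4716, -0.0013, 0.0966]
eef_rot: [180.0, -0.0, -85.6]
contact_force: [0.8, -0.3, -0.1]
gripper_width: 0.0234
gripper_force: 30.0
12.3 [ 0.4712 -0.0015  0.096 ] [ 1.7995e+02 -1.0000e-02 -8.5560e+01]
```

View pics/c3.png

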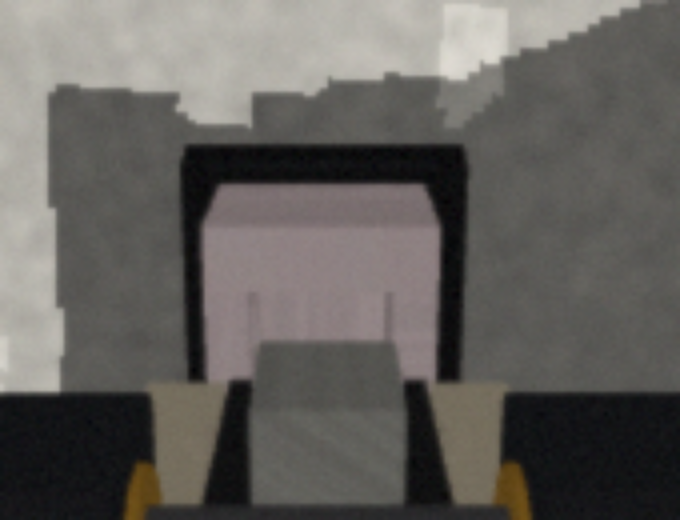

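The crop shows the recess's outer edge at row 293 between x=250 and x=390, the block's top edge at row 225 from x=202 to x=439, and the slug's lower front edge at row 342 from x=257 to x=394.

Run:
```python
from h import *; import pickle
d=pickle.load(open('w3.pkl','rb'));P=cloud(d)
T=T_tool(); Ti=np.linalg.inv(T)
tl=lambda p:(np.c_[p,np.ones(len(p))]@Ti.T)[:,:3]*1000
f=lambda c:np.array(c)/4+[169.6,129.6]
print('recess',tl(plane(d,f([(250,293),(391,293)]),.041)).round(1))
print('block',tl(plane(d,f([(202,225),(439,225)]),.041)).round(1))
q=tl(P.reshape(-1,3)).reshape(P.shape)
for v in (212,216,220,224,228): 
    row=q[v]; s=[u for u in range(225,280) if row[u,2]<44 and row[u,2]>11 and row[u,0]<11.5]; print(v,s[0],s[-1],row[s[0]].round(1),row[s[-1]].round(1),row[(s[0]+s[-1])//2].round(1))
x=tl(P[190:200,225:270].reshape(-1,3)); print('block z tool',np.median(x[:,2]))
```

```text
recess [[ 12.9 -13.6  55. ]
 [ 12.9  12.6  55.1]]
block [[ 26.  -22.1  55. ]
 [ 26.   21.2  55.1]]Traceback (most recent call last):
  File "<stdin>", line 10, in <module>
IndexError: list index out of range
```

Run:
```python
from h import *; import pickle
d=pickle.load(open('w3.pkl','rb'))
T=T_tool(); Ti=np.linalg.inv(T)
tl=lambda p:(np.c_[p,np.ones(len(p))]@Ti.T)[:,:3]*1000
f=lambda c:np.array(c)/4+[169.6,129.6]
for dz in(40,42.5): print('slug bottom',tl(plane(d,f([(257,342),(394,342)]),T[2,3]-dz/1000)).round(1))
for dz in(12.5,): print('slug top',tl(plane(d,f([(249,408),(406,408)]),T[2,3]-dz/1000)).round(1))
P=cloud(d);q=tl(P.reshape(-1,3)).reshape(P.shape)
for v in range(210,256,5): print(v,q[v,251].round(1))
print('block',np.median(q[185:200,228:270].reshape(-1,3),0))
```

```text
slug bottom [[  8.9 -11.5  40. ]
 [  8.9  12.4  40. ]]
slug bottom [[  8.  -11.6  42.5]
 [  7.9  12.5  42.5]]
slug top [[  9.  -10.9  12.5]
 [  9.   12.6  12.5]]
210 [-3.8  0.4 85.4]
215 [ 9.1  0.5 39.7]
220 [ 8.8  0.5 31.3]
225 [ 9.3  0.5 21.6]
230 [ 8.2  0.5 16.5]
235 [ 6.9  0.5 12.3]
240 [ 3.5  0.5 12.4]
245 [ 0.9  0.5 11. ]
250 [-3.1  0.5 12.2]
255 [-6.6  0.5 12.4]
block [21.07683648 -1.04003312 55.89720249]
```

```bash
python3 -m pendant '[[[0.07,-0.02,0,0,0,0,-1],[0.07,-0.03,0,0,0,0,-1],[0,0,0.1,0,0,0,-1],[0,0,0.1,0,0,0,-1],[0,0,0.1,0,0,0,-1],[0,0,0.1,0,0,0,-1],[0,0,0.1,0,0,0,-1],[0,0,0.1,0,0,0,-1]]]'
python3 -m pendant '[[[0,0,0.1,0,0,0,-1],[0,0,0.1,0,0,0,-1],[0,0,0.1,0,0,0,-1],[0,0,0.05,0,0,0,-1],[0,0,0,0,0,0,-1],[0,0,0,0,0,0,-1],[0,0,0,0,0,0,-1],[0,0,0,0,0,0,-1]]]'
```

```text
time_s: 13.1
tcp_pos: [0.4728, -0.0041, 0.0848]
eef_rot: [180.0, -0.0, -85.6]
contact_force: [0.1, -1.3, -0.9]
gripper_width: 0.0235
gripper_force: 30.0
time_s: 13.9
tcp_pos: [0.4728, -0.0041, 0.078]
eef_rot: [-180.0, 0.0, -85.6]
contact_force: [0.2, -0.4, -1.3]
gripper_width: 0.0235
gripper_force: 30.0
```

```bash
python3 -m pendant '[[[0,0,0.1,0,0,0,-1],[0,0,0.1,0,0,0,-1],[0,0,0.1,0,0,0,-1],[0,0,0.1,0,0,0,-1],[0,0,0.1,0,0,0,-1],[0,0,0.08,0,0,0,-1],[0,0,0,0,0,0,-1],[0,0,0,0,0,0,-1]]]'
python3 -m pendant '[[[0,0,0,0,0,0,-0.2],[0,0,0,0,0,0,-0.2],[0,0,0,0,0,0,-0.2],[0,0,-0.2,0,0,0,-0.2],[0,0,-0.3,0,0,0,-0.2],[0,0,-0.3,0,0,0,-0.2],[0,0,-0.3,0,0,0,-1],[0,0,-0.3,0,0,0,-1]]]'
python3 look.py w4
python3 - <<'E'
import cv2; cv2.imwrite('pics/c4.png',cv2.resize(cv2.imread('pics/w4.png')[130:290,170:340],None,fx=3,fy=3))
from h import *; import pickle
d=pickle.load(open('w4.pkl','rb'));P=cloud(d)
for v in range(200,262,4): print(v,[tuple((P[v,u]*1000).round(0)) for u in(232,242,251)])
E
```

```text
time_s: 14.7
tcp_pos: [0.4728, -0.0041, 0.0663]
eef_rot: [180.0, -0.0, -85.5]
contact_force: [-0.1, 0.3, -1.3]
gripper_width: 0.0237
gripper_force: 30.0
time_s: 15.5
tcp_pos: [0.4729, -0.0041, 0.0951]
eef_rot: [-180.0, 0.0, -85.6]
contact_force: [0.2, 0.4, 0.0]
gripper_width: 0.024
gripper_force: 0.0
15.55 [ 0.4735 -0.004   0.096 ] [-1.799e+02  2.000e-02 -8.554e+01]
200 [(np.float64(487.0), np.float64(-18.0), np.float64(40.0)), (np.float64(480.0), np.float64(-19.0), np.float64(40.0)), (np.float64(473.0), np.float64(-20.0), np.float64(40.0))]
204 [(np.float64(487.0), np.float64(-15.0), np.float64(41.0)), (np.float64(480.0), np.float64(-16.0), np.float64(40.0)), (np.float64(473.0), np.float64(-16.0), np.float64(40.0))]
208 [(np.float64(487.0), np.float64(-12.0), np.float64(40.0)), (np.float64(479.0), np.float64(-13.0), np.float64(40.0)), (np.float64(473.0), np.float64(-13.0), np.float64(39.0))]
212 [(np.float64(487.0), np.float64(-9.0), np.float64(40.0)), (np.float64(479.0), np.float64(-10.0), np.float64(40.0)), (np.float64(473.0), np.float64(-10.0), np.float64(40.0))]
216 [(np.float64
[... 1401 characters left out ...]
t64(484.0), np.float64(1.0), np.float64(78.0)), (np.float64(477.0), np.float64(20.0), np.float64(40.0)), (np.float64(470.0), np.float64(20.0), np.float64(39.0))]
252 [(np.float64(483.0), np.float64(4.0), np.float64(77.0)), (np.float64(477.0), np.float64(23.0), np.float64(41.0)), (np.float64(470.0), np.float64(24.0), np.float64(39.0))]
256 [(np.float64(481.0), np.float64(-35.0), np.float64(150.0)), (np.float64(477.0), np.float64(-36.0), np.float64(151.0)), (np.float64(474.0), np.float64(-36.0), np.float64(151.0))]
260 [(np.float64(480.0), np.float64(-35.0), np.float64(153.0)), (np.float64(477.0), np.float64(-35.0), np.float64(153.0)), (np.float64(474.0), np.float64(-36.0), np.float64(153.0))]
```

View pics/c4.png

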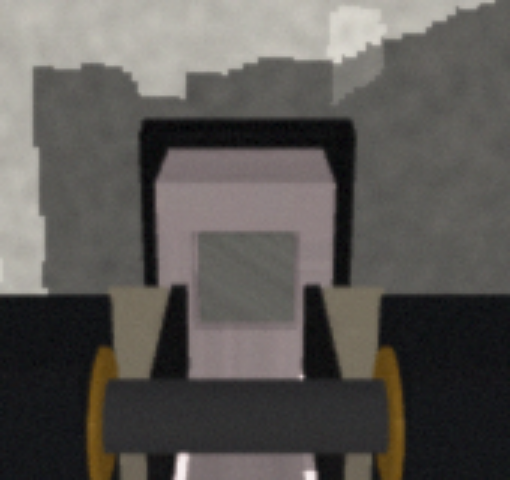

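The slug has dropped in, and its top (about 40 mm) is level with the block. Next I press it with closed fingers.

```bash
python3 -m pendant '[[[-0.08,0,0.2,0,0,0,-1],[-0.07,0,0.2,0,0,0,-1],[0,0,0.2,0,0,0,-1],[0,0,0.2,0,0,0,-1],[0,0,0.2,0,0,0,-1],[0,0,0.2,0,0,0,-1],[0,0,0.2,0,0,0,-1],[0,0,0.12,0,0,0,-1]]]'
python3 -m pendant '[[[0,0,0.05,0,0,0,-1],[0,0,0.05,0,0,0,-1],[0,0,0.05,0,0,0,-1],[0,0,0.03,0,0,0,-1],[0,0,0,0,0,0,-1],[0,0,0,0,0,0,-1],[0,0,0,0,0,0,-1],[0,0,0,0,0,0,-1]]]'
```

```text
time_s: 16.35
tcp_pos: [0.4724, -0.0012, 0.0635]
eef_rot: [180.0, -0.0, -85.6]
contact_force: [-0.4, 0.4, -0.8]
gripper_width: 0.0003
gripper_force: 0.0
time_s: 17.15
tcp_pos: [0.473, -0.0013, 0.0631]
eef_rot: [-179.9, -0.0, -85.5]
contact_force: [-12.1, 1.9, 36.8]
gripper_width: 0.0004
gripper_force: 18.4
```

```bash
python3 -m pendant '[[[0,0,-0.1,0,0,0,-1],[0,0,-0.2,0,0,0,-1],[0,0,-0.4,0,0,0,-1],[0,0,-0.5,0,0,0,-0.05],[0,0,-0.6,0,0,0,-0.05],[0,0,-0.6,0,0,0,-0.05],[0,0,-0.6,0,0,0,-0.05],[0,0,-0.3,0,0,0,-0.05]]]' 55
python3 - <<'E'
from h import *
e=plan([.4687,.0487,.12],4.45,3,-.05)
E
```

```text
time_s: 17.95
tcp_pos: [0.4732, -0.0009, 0.1279]
eef_rot: [-179.9, 0.0, -85.5]
contact_force: [-0.0, -0.5, 0.3]
gripper_width: 0.0351
gripper_force: 0.0
[[[-0.1,0,0.02,0,0,-0.94,-0.05],[-0.11,0,0.01,0,0,-0.94,-0.05],[-0.1,-0.02,0.02,0,0,-0.94,-0.05],[-0.1,-0.02,0.02,0,0,-0.94,-0.05],[-0.1,-0.02,0.01,0,0,-0.94,-0.05],[-0.1,-0.03,0.02,0,0,-0.94,-0.05],[-0.1,-0.04,0.02,0,0,-0.94,-0.05],[-0.09,-0.05,0.01,0,0,-0.94,-0.05]]]
[[[-0.09,-0.05,0.02,0,0,-0.94,-0.05],[-0.09,-0.05,0.01,0,0,-0.94,-0.05],[-0.08,-0.07,0.02,0,0,-0.94,-0.05],[-0.08,-0.06,0.02,0,0,-0.94,-0.05],[-0.08,-0.08,0.01,0,0,-0.94,-0.05],[-0.06,-0.07,0.02,0,0,-0.94,-0.05],[-0.07,-0.09,0.02,0,0,-0.94,-0.05],[-0.06,-0.08,0.01,0,0,-0.94,-0.05]]]
[[[-0.05,-0.09,0.02,0,0,-0.94,-0.05],[-0.05,-0.09,0.02,0,0,-0.94,-0.05],[-0.04,-0.1,0.01,0,0,-0.94,-0.05],[-0.03,-0.1,0.02,0,0,-0.94,-0.05],[-0.03,-0.1,0.02,0,0,-0.94,-0.05],[-0.02,-0.1,0.01,0,0,-0.94,-0.05],[-0.02,-0.1,0.02,0,0,-0.94,-0.05],[0,-0.1,0.02,0,0,-0.94,-0.05]]]
end [0.4688 0.0486 0.1199] [-1.7998e+02 -1.1000e-01  4.6900e+00] max 0.94
```

```bash
python3 -m pendant '[[[-0.1,0,0.02,0,0,-0.94,-0.05],[-0.1,0,0.02,0,0,-0.94,-0.05],[-0.1,-0.02,0.02,0,0,-0.94,-0.05],[-0.1,-0.02,0.02,0,0,-0.94,-0.05],[-0.1,-0.02,0.02,0,0,-0.94,-0.05],[-0.1,-0.03,0.02,0,0,-0.94,-0.05],[-0.1,-0.04,0.02,0,0,-0.94,-0.05],[-0.1,-0.05,0.02,0,0,-0.94,-0.05]]]'
python3 -m pendant '[[[-0.09,-0.05,0.02,0,0,-0.94,-0.05],[-0.09,-0.05,0.02,0,0,-0.94,-0.05],[-0.08,-0.07,0.02,0,0,-0.94,-0.05],[-0.08,-0.06,0.02,0,0,-0.94,-0.05],[-0.08,-0.08,0.02,0,0,-0.94,-0.05],[-0.06,-0.07,0.02,0,0,-0.94,-0.05],[-0.07,-0.09,0.02,0,0,-0.94,-0.05],[-0.06,-0.08,0.02,0,0,-0.94,-0.05]]]'
python3 -m pendant '[[[-0.05,-0.09,0.02,0,0,-0.94,-0.05],[-0.05,-0.09,0.02,0,0,-0.94,-0.05],[-0.04,-0.1,0.02,0,0,-0.94,-0.05],[-0.03,-0.1,0.02,0,0,-0.94,-0.05],[-0.03,-0.1,0.02,0,0,-0.94,-0.05],[-0.02,-0.1,0.02,0,0,-0.94,-0.05],[-0.02,-0.1,0.02,0,0,-0.94,-0.05],[0,-0.1,0.02,0,0,-0.94,-0.05]]]'
python3 look.py w5
python3 - <<'E'
from h import *; import pickle
d=pickle.load(open('w5.pkl','rb'));T=d['c2w']@np.linalg.inv(np.array(d['hand_eye']));d['c2w']=np.array(d['hand_eye']);P=cloud(d)*1000
tc=T[2,3]*1000-71
m=(abs(P[...,2]-tc)<6)&(abs(P[...,1])<45)&(P[...,0]>-40)&(P[...,0]<60);t=P[m];print(len(t),t.mean(0),t.min(0),t.max(0),cv2.minAreaRect(t[:,:2].astype('float32')))
E
```

```text
time_s: 18.75
tcp_pos: [0.471, 0.0154, 0.1233]
eef_rot: [180.0, 0.0, -55.3]
contact_force: [-0.3, -0.2, -0.0]
gripper_width: 0.0416
gripper_force: 0.0
time_s: 19.55
tcp_pos: [0.4694, 0.032, 0.1201]
eef_rot: [180.0, 0.0, -25.2]
contact_force: [0.1, 0.4, -0.0]
gripper_width: 0.0413
gripper_force: 0.0
time_s: 20.35
tcp_pos: [0.468, 0.0485, 0.1168]
eef_rot: [180.0, 0.0, 4.8]
contact_force: [-0.9, 0.2, 0.1]
gripper_width: 0.0416
gripper_force: 0.0
20.4 [0.468  0.0486 0.1168] [-1.80e+02  1.00e-02  5.06e+00]
649 [ 1.33111905 -0.57514807 46.92308786] [-14.8655133   -6.4386719   44.20236018] [15.14765398  5.41612464 51.83663034] ((0.15744304656982422, -0.4715700149536133), (29.980178833007812, 11.787606239318848), 0.41497868299484253)
```

View pics/w5.png

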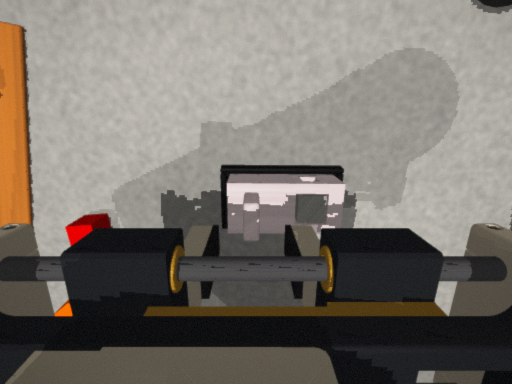

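The tab at about (251,215) sits centred between the open fingers and the slug is seated, so I go down and grip.

```bash
python3 -m pendant '[[[0,0,0.36,0,0,0.1,-0.05],[0,0,0.36,0,0,0,-0.05],[0,0,0.36,0,0,0,-0.05],[0,0,0.36,0,0,0,-0.05],[0,0,0.36,0,0,0,-0.05],[0,0,0.36,0,0,0,-0.05],[0,0,0.36,0,0,0,-0.05],[0,0,0,0,0,0,-0.05]]]'
python3 -m pendant '[[[0,0,0,0,0,0,-1],[0,0,0,0,0,0,-1],[0,0,0,0,0,0,-1],[0,0,0,0,0,0,-1],[0,0,0,0,0,0,-1],[0,0,0,0,0,0,-1],[0,0,0,0,0,0,-1],[0,0,0,0,0,0,-1]]]' 55
python3 - <<'E'
# inspection camera from both fixed views
from h import *; import pickle
ds=pickle.load(open('d0.pkl','rb'))
for n in('top','side'):
    P=cloud(ds[n]); q=P[(ds[n]['depth']>0)&(P[...,0]>.45)&(P[...,0]<.65)&(P[...,1]<-.2)&(P[...,1]>-.5)&(P[...,2]>.15)&(P[...,2]<.28)]
    print(n,len(q),'z pct',np.percentile(q[:,2],[1,10,50,90,99]).round(4),'min',q.min(0).round(4),'max',q.max(0).round(4))
    top=q[q[:,2]>np.percentile(q[:,2],95)-.008]; print(' top face',len(top),np.median(top[:,2]).round(4),cv2.minAreaRect((top[:,:2]*1000).astype('float32')))
    for y in np.arange(-.42,-.28,.01):
        s=q[(q[:,1]>=y)&(q[:,1]<y+.01)]
        if len(s): print(' y %.2f'%y,len(s),'x',s[:,0].min().round(4),s[:,0].max().round(4),'z',s[:,2].min().round(4),s[:,2].max().round(4))
E
```

```text
time_s: 21.2
tcp_pos: [0.4675, 0.0481, 0.0653]
eef_rot: [180.0, 0.1, 4.3]
contact_force: [-0.4, -0.0, -0.5]
gripper_width: 0.0416
gripper_force: 0.0
time_s: 22.0
tcp_pos: [0.4683, 0.0485, 0.0666]
eef_rot: [-180.0, -0.0, 4.3]
contact_force: [-1.0, 0.8, 4.9]
gripper_width: 0.0111
gripper_force: 55.0
top 730 z pct [0.2061 0.2252 0.245  0.2487 0.251 ] min [ 0.5355 -0.4041  0.2004] max [ 0.5863 -0.312   0.2521]
 top face 472 0.2468 ((562.0001220703125, -358.8897399902344), (91.57608032226562, 50.10531234741211), 88.14830017089844)
 y -0.41 24 x 0.5358 0.5836 z 0.2084 0.2508
 y -0.40 84 x 0.5355 0.5833 z 0.2004 0.2521
 y -0.39 78 x 0.5361 0.5863 z 0.2023 0.2513
 y -0.38 73 x 0.5364 0.5854 z 0.2106 0.2508
 y -0.37 82 x 0.5365 0.5853 z 0.2112 0.2521
 y -0.36 81 x 0.5369 0.5847 z 0.2035 0.251
 y -0.35 102 x 0.5373 0.5856 z 0.2035 0.2507
 y -0.34 57 x 0.5419 0.582 z 0.2182 0.2459
 y -0.33 56 x 0.5431 0.5815 z 0.2275 0.2451
 y -0.32 93 x 0.5436 0.5824 z 0.2081 0.2449
side 563 z pct [0.1542 0.1821 0.2271 0.2467 0.2487] min [ 0.5344 -0.4027  0.1502] max [ 0.5859 -0.3075  0.2491]
 top face 165 0.2459 ((560.5637817382812, -355.25714111328125), (50.69667434692383, 94.62416076660156), 0.18418487906455994)
 y -0.41 8 x 0.5373 0.5655 z 0.2022 0.2466
 y -0.40 40 x 0.5344 0.5789 z 0.199 0.2491
 y -0.39 45 x 0.535 0.5844 z 0.1722 0.2486
 y -0.38 59 x 0.5352 0.5791 z 0.152 0.2491
 y -0.37 79 x 0.5349 0.5843 z 0.1502 0.249
 y -0.36 68 x 0.5349 0.5836 z 0.1735 0.2488
 y -0.35 86 x 0.5362 0.5859 z 0.1987 0.249
 y -0.34 31 x 0.5407 0.5767 z 0.2025 0.2435
 y -0.33 24 x 0.5425 0.5739 z 0.2116 0.2428
 y -0.32 109 x 0.5415 0.5848 z 0.2033 0.2456
 y -0.31 14 x 0.5401 0.575 z 0.2098 0.2436
```

```bash
python3 -m pendant '[[[0,0,-0.1,0,0,0,-1],[0,0,-0.2,0,0,0,-1],[0,0,-0.3,0,0,0,-1],[0,0,-0.4,0,0,0,-1],[0,0,-0.5,0,0,0,-1],[0,0,-0.5,0,0,0,-1],[0,0,-0.5,0,0,0,-1],[0,0,-0.5,0,0,0,-1]]]'
python3 - <<'E'
from h import *
e=plan([.59,-.25,.40],-90,4,-1)
E
```

```text
time_s: 22.8
tcp_pos: [0.4681, 0.0484, 0.1275]
eef_rot: [-180.0, -0.0, 4.3]
contact_force: [0.2, 0.4, -4.1]
gripper_width: 0.0118
gripper_force: 55.0
[[[0.16,0.48,-0.43,0,0,0.74,-1],[0.18,0.47,-0.42,0,0,0.74,-1],[0.2,0.46,-0.43,0,0,0.74,-1],[0.23,0.45,-0.42,0,0,0.74,-1],[0.25,0.44,-0.43,0,0,0.74,-1],[0.27,0.42,-0.43,0,0,0.74,-1],[0.29,0.41,-0.42,0,0,0.74,-1],[0.32,0.39,-0.43,0,0,0.74,-1]]]
[[[0.33,0.38,-0.42,0,0,0.74,-1],[0.36,0.36,-0.43,0,0,0.74,-1],[0.37,0.34,-0.42,0,0,0.74,-1],[0.39,0.32,-0.43,0,0,0.74,-1],[0.4,0.3,-0.43,0,0,0.74,-1],[0.42,0.28,-0.42,0,0,0.74,-1],[0.43,0.25,-0.43,0,0,0.74,-1],[0.45,0.24,-0.42,0,0,0.74,-1]]]
[[[0.46,0.21,-0.43,0,0,0.74,-1],[0.47,0.18,-0.43,0,0,0.74,-1],[0.47,0.16,-0.42,0,0,0.74,-1],[0.49,0.14,-0.43,0,0,0.74,-1],[0.49,0.11,-0.42,0,0,0.74,-1],[0.5,0.09,-0.43,0,0,0.74,-1],[0.5,0.06,-0.43,0,0,0.74,-1],[0.5,0.04,-0.42,0,0,0.74,-1]]]
[[[0.5,0,-0.43,0,0,0.74,-1],[0.5,-0.01,-0.42,0,0,0.74,-1],[0.51,-0.05,-0.43,0,0,0.74,-1],[0.5,-0.06,-0.43,0,0,0.74,-1],[0.49,-0.1,-0.42,0,0,0.74,-1],[0.49,-0.12,-0.43,0,0,0.74,-1],[0.48,-0.14,-0.42,0,0,0.74,-1],[0.48,-0.17,-0.43,0,0,0.74,-1]]]
end [ 0.5899 -0.2501  0.4   ] [-1.7997e+02  2.0000e-02 -9.0440e+01] max 0.74
```

```bash
python3 -m pendant '[[[0.16,0.48,-0.43,0,0,0.74,-1],[0.18,0.47,-0.43,0,0,0.74,-1],[0.2,0.46,-0.43,0,0,0.74,-1],[0.23,0.45,-0.43,0,0,0.74,-1],[0.25,0.44,-0.43,0,0,0.74,-1],[0.27,0.42,-0.43,0,0,0.74,-1],[0.29,0.41,-0.43,0,0,0.74,-1],[0.32,0.39,-0.43,0,0,0.74,-1]]]'
python3 -m pendant '[[[0.33,0.38,-0.43,0,0,0.74,-1],[0.36,0.36,-0.43,0,0,0.74,-1],[0.37,0.34,-0.43,0,0,0.74,-1],[0.39,0.32,-0.43,0,0,0.74,-1],[0.4,0.3,-0.43,0,0,0.74,-1],[0.42,0.28,-0.43,0,0,0.74,-1],[0.43,0.25,-0.43,0,0,0.74,-1],[0.45,0.24,-0.43,0,0,0.74,-1]]]'
python3 -m pendant '[[[0.46,0.2,-0.43,0,0,0.74,-1],[0.47,0.18,-0.43,0,0,0.74,-1],[0.47,0.16,-0.43,0,0,0.74,-1],[0.49,0.14,-0.43,0,0,0.74,-1],[0.49,0.11,-0.43,0,0,0.74,-1],[0.5,0.09,-0.43,0,0,0.74,-1],[0.5,0.06,-0.43,0,0,0.74,-1],[0.5,0.04,-0.43,0,0,0.74,-1]]]'
python3 -m pendant '[[[0.5,0,-0.43,0,0,0.74,-1],[0.5,-0.02,-0.43,0,0,0.74,-1],[0.5,-0.05,-0.43,0,0,0.74,-1],[0.5,-0.06,-0.43,0,0,0.74,-1],[0.5,-0.1,-0.4,0,0,0.74,-1],[0.5,-0.12,-0.4,0,0,0.7,-1],[0.3,-0.1,-0.2,0,0,0.6,-1],[0.2,0,0,0,0,0.3,-1]]]'
python3 look.py w6
python3 - <<'E'
from h import *; import pickle
d=pickle.load(open('w6.pkl','rb'));P=cloud(d)
m=((P[...,2]>.21)&(P[...,2]<.265)&(P[...,1]<-.29)&(P[...,0]>.5)&(P[...,0]<.63)).astype('uint8')
k,L,st,_=cv2.connectedComponentsWithStats(m); i=1+st[1:,4].argmax(); q=P[L==i]; print(st[i],q.min(0).round(4),q.max(0).round(4))
body=q[q[:,1]<-.348]; print('body top',np.median(body[:,2]),cv2.minAreaRect((body[:,:2]*1000).astype('float32')))
for y in np.arange(-.43,-.30,.008):
    s=q[(q[:,1]>=y)&(q[:,1]<y+.008)]
    if len(s)>5: print('y %.3f'%y,len(s),'x',np.percentile(s[:,0],[1,99]).round(4),'mid',np.mean(np.percentile(s[:,0],[1,99])).round(4),'z',s[:,2].max().round(4))
E
```

```text
time_s: 23.6
tcp_pos: [0.4988, -0.0271, 0.1958]
eef_rot: [180.0, 0.0, -19.7]
contact_force: [-1.0, 0.6, -4.7]
gripper_width: 0.0119
gripper_force: 55.0
time_s: 24.4
tcp_pos: [0.5292, -0.1016, 0.2645]
eef_rot: [180.0, 0.0, -43.3]
contact_force: [-0.6, -0.2, -5.4]
gripper_width: 0.0117
gripper_force: 55.0
time_s: 25.2
tcp_pos: [0.5597, -0.1761, 0.3332]
eef_rot: [180.0, 0.0, -67.0]
contact_force: [-1.7, -0.1, -5.1]
gripper_width: 0.0114
gripper_force: 55.0
time_s: 26.0
tcp_pos: [0.5859, -0.242, 0.3876]
eef_rot: [-180.0, -0.0, -88.2]
contact_force: [-0.4, -0.4, -4.8]
gripper_width: 0.0117
gripper_force: 55.0
26.05 [ 0.5856 -0.2422  0.387 ] [179.98  -0.   -88.18]
[ 254   12   59  109 5170] [ 0.5343 -0.4071  0.2152] [ 0.5859 -0.3135  0.2498]
body top 0.24669289563010963 ((560.0609130859375, -376.8811340332031), (59.16884994506836, 50.18933868408203), 88.16654205322266)
y -0.406 483 x [0.5358 0.5838] mid 0.5598 z 0.249
y -0.398 545 x [0.5354 0.5844] mid 0.5599 z 0.2498
y -0.390 531 x [0.5357 0.5842] mid 0.5599 z 0.249
y -0.382 522 x [0.5361 0.5848] mid 0.5604 z 0.2488
y -0.374 499 x [0.5364 0.5846] mid 0.5605 z 0.2488
y -0.366 492 x [0.5365 0.5851] mid 0.5608 z 0.249
y -0.358 484 x [0.537  0.5857] mid 0.5613 z 0.2491
y -0.350 450 x [0.5382 0.5846] mid 0.5614 z 0.249
y -0.342 352 x [0.5423 0.582 ] mid 0.5621 z 0.244
y -0.334 324 x [0.5427 0.5824] mid 0.5626 z 0.2439
y -0.326 325 x [0.543  0.5825] mid 0.5627 z 0.2447
y -0.318 158 x [0.5427 0.5822] mid 0.5625 z 0.244
```

View pics/w6.png

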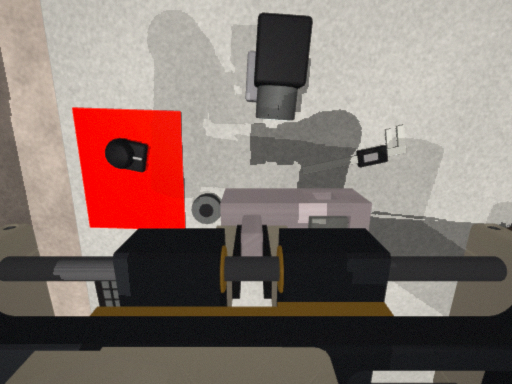

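The wrist view shows the inspection camera from above, body at (283,50) and barrel front at (277,118). The carrier hangs level below, with the slug at (328,222). I check how the carrier sits in the grip.

```bash
cat > held.py <<'E'
from h import *; import pickle,sys
d=pickle.load(open(sys.argv[1]+'.pkl','rb'));d['c2w']=np.array(d['hand_eye']);P=cloud(d)*1000
m=(abs(P[...,2]-25.2)<8)&(P[...,0]>10.5)&(P[...,0]<40)&(abs(P[...,1]-22)<60); m[240:]=0
t=P[m]; A=np.c_[t[:,:2],np.ones(len(t))]
for _ in range(3):
    c=np.linalg.lstsq(A,t[:,2],rcond=None)[0]; e=abs(A@c-t[:,2]); A,t=A[e<2.0],t[e<2.0]
print('top plane',len(t),'slope x,y deg',np.degrees(c[:2]).round(2),'z at 0,22',(c[2]+22*c[1]).round(1))
print('min',np.percentile(t,1,0).round(1),'max',np.percentile(t,99,0).round(1))
e=[]
for v in np.arange(-20,66,6):
    s=t[abs(t[:,1]-v)<3]
    if len(s)>5: e.append((v,np.percentile(s[:,0],98)))
e=np.array(e); p=np.polyfit(e[:,0],e[:,1],1); print('front edge x at y=50',np.polyval(p,50).round(1),'slope deg',np.degrees(p[0]).round(2))
w=P[(P[...,0]>19)&(P[...,0]<26)&(P[...,2]>30)&(P[...,2]<70)&(abs(P[...,1]-22)<60)]
print('side face',len(w),np.percentile(w,[1,50,99],axis=0).round(1).tolist())
f=w[(abs(w[:,1]-50)>10)]; A=np.c_[f[:,1:],np.ones(len(f))]; c=np.linalg.lstsq(A,f[:,0],rcond=None)[0]; print('face slope deg y,z',np.degrees(c[:2]).round(2),'x at 50,41',(c@[50,41,1]).round(1))
E
python3 held.py w6
```

```text
top plane 2566 slope x,y deg [2.88 0.15] z at 0,22 25.7
min [ 10.6 -17.7  25.2] max [23.  76.4 28.5]
front edge x at y=50 22.9 slope deg -0.02
side face 1841 [[19.6, -17.9, 30.2], [22.8, 28.9, 45.8], [23.2, 76.3, 62.4]]
face slope deg y,z [-0.02 -0.01] x at 50,41 22.8
```

Run:
```python
from h import *
e=plan([.6174,-.1939,.2632],-91.85,2,-1)
```

```text
[[[-0.15,-0.1,0.39,0,0,0.06,-1],[-0.15,-0.11,0.38,0,0,0.06,-1],[-0.14,-0.1,0.39,0,0,0.06,-1],[-0.15,-0.1,0.39,0,0,0.06,-1],[-0.15,-0.1,0.38,0,0,0.06,-1],[-0.15,-0.11,0.39,0,0,0.06,-1],[-0.15,-0.1,0.39,0,0,0.06,-1],[-0.15,-0.1,0.38,0,0,0.06,-1]]]
[[[-0.16,-0.1,0.39,0,0,0.06,-1],[-0.15,-0.09,0.39,0,0,0.06,-1],[-0.15,-0.1,0.39,0,0,0.06,-1],[-0.15,-0.1,0.38,0,0,0.06,-1],[-0.15,-0.1,0.39,0,0,0.06,-1],[-0.16,-0.09,0.39,0,0,0.06,-1],[-0.15,-0.1,0.38,0,0,0.06,-1],[-0.15,-0.09,0.39,0,0,0.06,-1]]]
end [ 0.6173 -0.194   0.2632] [179.98  -0.   -92.02] max 0.39
```

```bash
python3 -m pendant '[[[-0.15,-0.1,0.39,0,0,0.06,-1],[-0.15,-0.1,0.39,0,0,0.06,-1],[-0.15,-0.1,0.39,0,0,0.06,-1],[-0.15,-0.1,0.39,0,0,0.06,-1],[-0.15,-0.1,0.39,0,0,0.06,-1],[-0.15,-0.1,0.39,0,0,0.06,-1],[-0.15,-0.1,0.39,0,0,0.06,-1],[-0.15,-0.1,0.39,0,0,0.06,-1]]]'
python3 -m pendant '[[[-0.15,-0.1,0.39,0,0,0.06,-1],[-0.15,-0.1,0.39,0,0,0.06,-1],[-0.15,-0.1,0.39,0,0,0.06,-1],[-0.15,-0.1,0.39,0,0,0.06,-1],[-0.15,-0.1,0.39,0,0,0.06,-1],[-0.15,-0.1,0.39,0,0,0.06,-1],[-0.15,-0.1,0.39,0,0,0.06,-1],[-0.15,-0.1,0.3,0,0,0,-1]]]'
cat > fin.py <<'E'
from h import *; import pickle,sys
o=[]
for i in range(6):
    d=vision.capture('wrist'); s=r.get_state(); o.append([*s['tcp_pos'],*(np.array(s['eef_rot'])%360)])
o=np.array(o); print('tcp mean',o[:,:3].mean(0).round(4),o[:,3:].round(1).tolist()[-1],'yaw',(o[:,5].mean()-360).round(2),'std',o[:,:3].std(0).round(4),'t',s['time_s'])
ds={n:cap(n) for n in('top','side')}; pickle.dump(ds,open('fin.pkl','wb')); 
for n in ds: cv2.imwrite(f'pics/fin_{n}.png',ds[n]['frame'])
E
python3 fin.py; python3 look.py w7; python3 held.py w7
python3 - <<'E'
import cv2,numpy as np
a=cv2.resize(cv2.imread('pics/fin_side.png')[80:230,190:400],None,fx=3.5,fy=3.5);cv2.imwrite('pics/f.png',a)
E
```

```text
time_s: 26.85
tcp_pos: [0.6013, -0.2164, 0.3241]
eef_rot: [180.0, -0.0, -89.9]
contact_force: [-0.4, -0.3, -5.7]
gripper_width: 0.0117
gripper_force: 55.0
time_s: 27.65
tcp_pos: [0.6174, -0.1927, 0.2633]
eef_rot: [180.0, 0.0, -91.6]
contact_force: [0.1, -0.4, -5.5]
gripper_width: 0.0118
gripper_force: 55.0
tcp mean [ 0.6174 -0.1927  0.2637] [180.0, 360.0, 268.4] yaw -91.54 std [0.0001 0.0003 0.0009] t 27.95
28.1 [ 0.6175 -0.1931  0.2646] [-179.96   -0.    -91.57]
top plane 2562 slope x,y deg [2.74 0.21] z at 0,22 25.8
min [ 10.6 -17.6  25.3] max [23.1 76.2 28.5]
front edge x at y=50 22.9 slope deg -0.05
side face 1839 [[19.8, -17.9, 30.1], [22.9, 28.6, 45.9], [23.3, 76.2, 62.3]]
face slope deg y,z [ 0.   -0.05] x at 50,41 22.9
```

View pics/f.png

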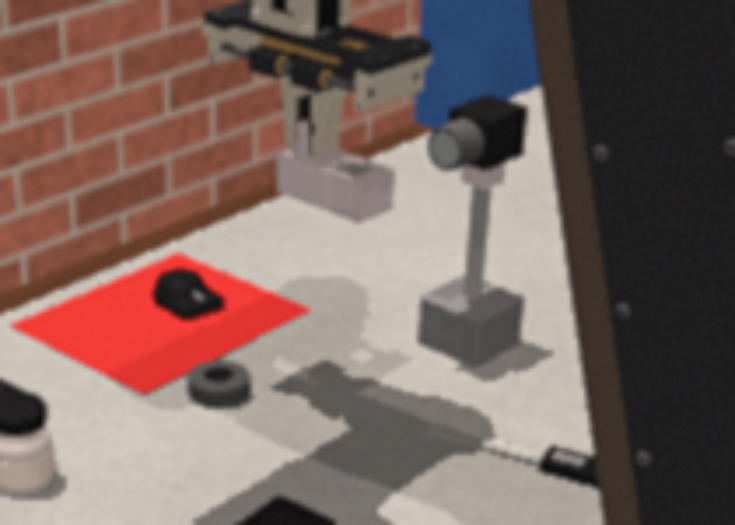

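The side view shows the carrier at crop (335,185), level with the barrel at (460,143) and well clear of it. A last check compares their heights and positions within the same view.

Run:
```python
from h import *; import pickle
ds=pickle.load(open('fin.pkl','rb'))
for n in ds:
    d=ds[n];P=cloud(d);ok=d['depth']>0
    c=P[ok&(P[...,0]>.53)&(P[...,0]<.65)&(P[...,1]>-.225)&(P[...,1]<-.14)&(P[...,2]>.18)&(P[...,2]<.252)]
    k=P[ok&(P[...,0]>.5)&(P[...,0]<.62)&(P[...,1]>-.42)&(P[...,1]<-.29)&(P[...,2]>.18)&(P[...,2]<.27)]
    b=k[k[:,1]<-.35]
    zc=lambda q:np.median(q[q[:,2]>np.percentile(q[:,2],90)-.004][:,2])
    t=c[abs(c[:,2]-.238)<.005]
    print(n,'block',len(c),np.percentile(c,[1,50,99],axis=0).round(4).tolist(),'top z hist',np.histogram(c[:,2],np.arange(.18,.254,.004))[0])
    print('  cam',len(k),np.percentile(k,[1,99],axis=0).round(4).tolist(),'cam top z',zc(b).round(4),'blocktop',np.median(t[:,2]).round(4),len(t),cv2.minAreaRect((t[:,:2]*1000).astype('float32')))
    f=k[k[:,1]>-.325]; print('  barrel tip',np.percentile(f,[1,50,99],axis=0).round(4).tolist())
```

```text
top block 208 [[0.5412, -0.2126, 0.2033], [0.582, -0.1721, 0.2301], [0.6376, -0.1696, 0.2414]] top z hist [ 0  0  0  0  0  7 11 18 11 18 16 13 20 15 58 20  1  0]
  cam 735 [[0.5361, -0.4022, 0.2059], [0.5851, -0.3126, 0.2506]] cam top z 0.2477 blocktop 0.2389 89 ((589.5045776367188, -191.71542358398438), (42.52080154418945, 95.2959213256836), 88.05731964111328)
  barrel tip [[0.5436, -0.3244, 0.2105], [0.5616, -0.315, 0.235], [0.5819, -0.3117, 0.2453]]
side block 558 [[0.5402, -0.2121, 0.2032], [0.5785, -0.173, 0.2295], [0.6383, -0.1654, 0.251]] top z hist [  0   0   0   0   0  14  41  40  45  33  40  48  38  48 156  18  17  20]
  cam 515 [[0.5354, -0.4006, 0.1806], [0.5832, -0.3087, 0.2485]] cam top z 0.247 blocktop 0.2383 206 ((590.004150390625, -189.31353759765625), (51.40711212158203, 100.26295471191406), 88.09130859375)
  barrel tip [[0.5425, -0.3246, 0.2047], [0.5602, -0.313, 0.2248], [0.5824, -0.3082, 0.2427]]
```

```bash
python3 -m pendant '[[[0.02,0.02,0.02,0,0,0.05,-1],[0,0,0,0,0,0,-1],[0,0,0,0,0,0,-1],[0,0,0,0,0,0,-1],[0,0,0,0,0,0,-1],[0,0,0,0,0,0,-1],[0,0,0,0,0,0,-1],[0,0,0,0,0,0,-1]]]'
python3 - <<'E'
from h import *
s=r.get_state();print(s['tcp_pos'],s['eef_rot'],s['gripper_force'],abs(s['qd']).max()); print(r.close_job())
E
```

```text
time_s: 28.9
tcp_pos: [0.617, -0.1933, 0.2637]
eef_rot: [180.0, -0.0, -91.8]
contact_force: [-0.5, 0.1, -4.3]
gripper_width: 0.0114
gripper_force: 55.0
[ 0.61699803 -0.1933497   0.26373731] [ 1.79996789e+02 -1.91378670e-03 -9.17522061e+01] 54.99871373176575 0.11927539841205839
the job is handed in; nothing more can be done
None
```

The slug was pressed flush (37 N) and the carrier, gripped by its tab, was handed in at 28.9 s held still and level, with the window square to the lens and, by my measurements, within about 1 mm of centre and of 100 mm away; the verdict was not shown.

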